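Slide a label plate out over the end of a bench ledge

ROBOT

A 6-joint arm with a two-finger parallel gripper is mounted at the origin on a cart in front of the work surface, level with it; the furniture and walls round the work are solid. World frame = base frame: x ahead of the robot, y to its left, z up, the work surface at z = 0. Lengths are in m, angles in rad, forces in N, time in s.
With the tool pointing down it reaches from about 0.35 to 0.975 m from the base axis. Payload 17.4 kg.
Tool frame: the origin (TCP) lies on the centre line of the jaws, within the pads' length; the fingertips stand 17 mm ahead of it and the grasp point (between the pads) lies 2 mm behind it (bot.tip_reach is the distance from the TCP to the fingertips, in m); z points along the fingers, y is the line along which they close (so a half turn about z gives the same grasp; the last joint's range is limited). The gripper opens to 85 mm and grips with 20 to 120 N. Pads are 22 mm wide; open, the fingers measure 114 mm over their backs; the gripper's body (76 mm by 85 mm) begins 54 mm behind the grasp point. The pads swing forward as they close: fully open they stand 13 mm farther back than shut.
Start: joints at [1.184, 0.116, 1.442, -0, 1.584, -0.038], TCP at [0.231, 0.634, 0.248] pointing down, gripper open.
Joint ranges: [-2.83, 2.83], [-0.83, 2.19], [0.07, 2.5], [-1.14, 4.28], [0.01, 3], [-2.97, 2.97]. Speed limits (rad/s): [1.89, 1.89, 2.22, 3.14, 3.14, 3.14].

INTERFACE

Orientations are given as a rotation vector (axis times angle).
In Python, from cell import readout, snapshot, workorder, bot gives the robot as it stands.
- The arm moves only by the shell command python3 -m inch 'ROWS' [FORCE]. ROWS is JSON, a list of rows, each a list of 3 entries, a list of its own where there are three numbers: the closure in counts, from 0 (fully open) to 255 (shut), then the shift along the tool's x, y, z in units of 0.025 m (1.0 is 0.025 m), then the turn about the tool's z in units of 0.12 rad (1.0 is 0.12 rad). In form: [[claw, [tx, ty, tz], spin], ...]. A call has 1 to 10 rows; each row shifts and turns the commanded pose from where the row before left it, along the tool's axes as they then stand; what a row does not reach is not made up. A row lasts 1/12 s, in which the tool goes at most 41.7 mm and 7.16 degrees, less where a joint would pass 70% of its speed; a pose out of reach is approached as far as the arm can. A call with a number of a shift or a turn outside -1 to 1 is refused whole. A call with a gripper value outside its range is refused whole. The fingers move at their own pace and stop on an object; FORCE is the grip in N (left out, the last holds). Time passes only in rows, so rows that do not move let the fingers close. It gives the time, the measured TCP pose, the force, the opening and the grip force at its end, in the units of the state.
- readout.get_obs(): the state, without advancing time (a new reading comes with each control period).
- snapshot(name): name is "scene" or "top" or "wrist"; returns a dict with "color" (420x560x3 uint8, blue, green, red), "fx", "fy", "cx", "cy" (pixels), "extrinsics" (4x4, takes a point from camera to world coordinates); the wrist camera has in their place "T_tool_cam" (4x4, takes a point from camera to tool coordinates, whose origin is the TCP and whose axes are the flange's). Camera axes: x right, y up, looking along -z (the intrinsics and any distortion apply to the point x, -y, -z); pixel columns grow to the right and rows downward; lengths in m; the calibration is good to about 2 mm. A picture is of the moment at which its call begins: read the wrist's pose just before it. There is no depth.
- workorder.hand_in(): hands the job in; it is judged then, once.
The state is a dict: "time_s": time; "qpos": joint angles; "qd": joint speeds; "tau": joint torques, N m; "position": TCP position; "tcp_rot": TCP orientation; "wrist_force": force on the tool from outside, world axes, zero at the start; "ft_torque": the same for the moment, N m; "finger_gap": finger opening in m; "finger_force": force on a finger pad.
Only numpy, scipy, OpenCV 4.12 (cv2) and the standard library are available. Lean on these libraries where they do the work, as an engineer would, in place of code of your own. Each camera call takes 0.05 s, during which the arm holds its last target. There are 200 camera calls.

TASK

On the low dark ledge lies an oblong metal plate, too thin to be picked up where it lies. Push it gently along the ledge with the fingertips, towards the end of the ledge that it is nearer to, until about 4 cm (a third) of it sticks out past that end, lying flat and roughly straight along the ledge, then take the fingers away. Do not grip or lift it, and leave the square plate with the jar on it and everything else where it is.

Things in the scene. Friction and masses are not known exactly. Their poses are not given: they have to be found in the camera images.
- ledge: fixed low ledge of dark steel on the bench: top 100 mm (its x) by 460 mm (its y, length), upper surface 60 mm above its origin (centre of its underside, on the bench). A back rail 6 mm thick along the +x edge (away from the robot) stands 8 mm above the upper surface; the front edge and both ends are open. Its yaw varies a little.
- ledge_end_left (a point): middle of the top edge of the ledge's left end (ledge y = +230 mm, on the upper surface). Tall instruments stand on the bench about 100 mm behind the ledge's middle line and beyond its ends, so come to the ledge from the robot side and keep the wrist on that side.
- ledge_end_right (a point): middle of the top edge of the ledge's right end (ledge y = -230 mm, on the upper surface)
- oblong_plate: oblong bare aluminium plate, 70 mm (its x) by 120 mm (its y), 6 mm thick, with one small hole near each short end and a thin engraved frame, about 0.25 kg, loose, lying flat on one half of the ledge, left or right, its y roughly along the ledge; origin at the centre of its underside. It balances at its centre, so it tips off if half its length (60 mm) sticks out.
- square_plate: square bare aluminium plate, 70 x 70 x 6 mm, lying flat on the other half of the ledge; origin at the centre of its underside. Between the two plates about 100 mm or more of the ledge is bare. Leave alone.
- jar: screw-cap jar with black cap, 58 mm diameter, 66 mm high, standing on the square plate; origin at the centre of its underside. Leave alone.
- timer: white lab timer, 58 x 66 x 18 mm, on the bench left of the ledge. Leave alone.
- small_bottle: small glass bottle with blue cap, 56 mm diameter, 105 mm high, on the bench at the left. Leave alone.
- beaker: small glass beaker, 46 mm diameter, 59 mm high, on the bench right of the ledge. Leave alone.
- tape_roll: roll of tape, 103 mm diameter, 25 mm high, on the bench at the right. Leave alone.

How it is judged:
At the end, for the whole second after the job is handed in: The oblong plate rests flat on the ledge with 30 to 50 mm of its length past the end that it was nearer to, straight along the ledge within 0.25 rad, at rest; the square plate and the jar have not moved (8 and 10 mm) ((y of oblong_plate in the frame of ledge between 0.2 and 0.22 m or y of oblong_plate in the frame of ledge between -0.22 and -0.2 m) and x of oblong_plate in the frame of ledge between -0.035 and 0.03 m and z of oblong_plate in the frame of ledge between 0.057 and 0.063 m and angle between the y axis of oblong_plate and the y axis of ledge, either way round below 0.25 rad and angle between oblong_plate's own z axis and vertical below 0.05 rad and linear speed of oblong_plate below 0.01 m/s and distance of square_plate from where it was at the start of the episode below 0.008 m and distance of jar from where it was at the start of the episode below 0.01 m); the robot touches nothing.
It fails at once if the oblong plate is lifted (over 10 mm) or falls off the ledge (z of oblong_plate in the frame of ledge above 0.07 m or z of oblong_plate in the frame of ledge below 0.045 m).
It fails at once if the oblong plate is tipped up over 0.2 rad (angle between oblong_plate's own z axis and vertical above 0.2 rad).
It fails at once if the oblong plate is pressed or gripped with more than 30 N (contact force between the fingers and oblong_plate above 30 N).
It fails at once if the square plate is moved over 8 mm or the jar on it over 10 mm (distance of square_plate from where it was at the start of the episode above 0.008 m or distance of jar from where it was at the start of the episode above 0.01 m).
It fails at once if the timer, the small bottle, the beaker or the tape roll is moved over 10 mm (distance of any of timer, small_bottle, beaker, tape_roll from where it was at the start of the episode above 0.01 m).
It also fails if it takes over 42 s, if anything falls off the work surface, if the arm or the gripper's body presses on something with over 40 N, if the wrist force passes 120 N, or if a joint passes its speed limit or range.

## Working session

There is one attempt and no reset: what is moved stays moved. The work goes in short steps, Python scripts to look and compute and a shell command to move; the robot and the scene stay as the last step left them, time stands still between calls to the robot, and variables do not carry over. Pictures are saved under pics/ and viewed, at most 10 in all, crops included, and the job is handed in when it is done.

```bash
mkdir -p pics
cat > h.py <<'E'
import numpy as np,cv2
from cell import readout,snapshot,workorder,bot
from scipy.spatial.transform import Rotation as R
def ray(s,uv,z,T=None):
    T=np.array(s["extrinsics"]) if T is None else T
    u,v=uv; d=T[:3,:3]@np.array([(u-s["cx"])/s["fx"],-(v-s["cy"])/s["fy"],-1]); o=T[:3,3]
    return o+d*(z-o[2])/d[2]
E
python3 - <<'E'
from h import *
o=readout.get_obs();print(o["position"],R.from_rotvec(o["tcp_rot"]).as_matrix().round(3),bot.tip_reach)
for n in("scene","top"):
    s=snapshot(n);cv2.imwrite(f"pics/{n}0.png",s["color"]);print({k:v for k,v in s.items() if k!="color"})
E
```

```text
[0.2306483  0.63417862 0.2475717 ] [[-0.94   0.342 -0.   ]
 [ 0.342  0.94  -0.001]
 [-0.    -0.001 -1.   ]] 0.017
{'fx': 520.7676236852695, 'fy': 520.7676236852695, 'cx': 277.99874015632287, 'cy': 200.44763626682203, 'extrinsics': array([[ 0.77571834,  0.29581354, -0.55745441, -0.51277459],
       [-0.63075781,  0.39161806, -0.66991035, -1.17315796],
       [ 0.02014066,  0.87128047,  0.49037201,  0.90514471],
       [ 0.        ,  0.        ,  0.        ,  1.        ]])}
{'fx': 412.66328632831807, 'fy': 412.66328632831807, 'cx': 282.15682656979544, 'cy': 212.82204027698765, 'extrinsics': array([[-0.02693826,  0.98313308, -0.18089688,  0.19052755],
       [-0.9969412 , -0.03970338, -0.06731927, -0.1364029 ],
       [-0.07336602,  0.17853009,  0.98119541,  1.67593975],
       [ 0.        ,  0.        ,  0.        ,  1.        ]])}
```

View pics/scene0.png

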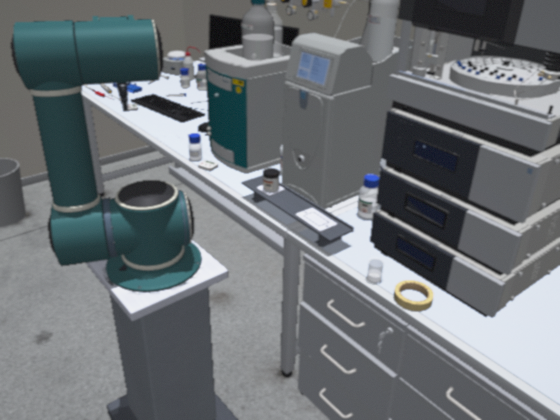

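View pics/top0.png

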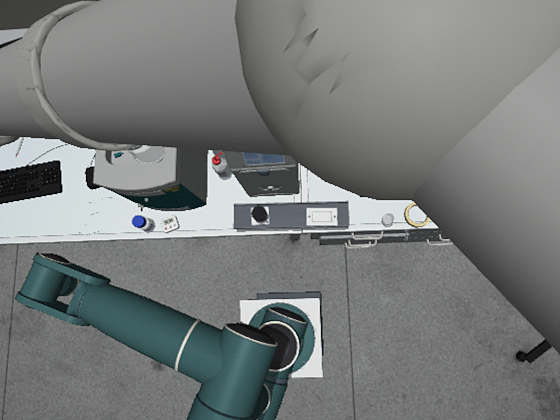

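The top view shows the ledge at columns 234–348, rows 203–231. The jar and square plate are near (260,213) and the oblong plate near (323,215), so the push goes right (-y). I'll measure both next.

Run:
```python
from h import *
s=snapshot("top");im=s["color"]
hsv=cv2.cvtColor(im,cv2.COLOR_BGR2HSV);g=im.max(2)
sub=np.zeros_like(g);sub[198:236,228:356]=1
pl=((g>150)&(sub>0)).astype(np.uint8);pl[:,:302]=0;pl[:,345:]=0;pl[:206]=0;pl[225:]=0
def rect(m,z,n):
    c=max(cv2.findContours(m,cv2.RETR_EXTERNAL,cv2.CHAIN_APPROX_NONE)[0],key=cv2.contourArea)
    p=np.array([ray(s,q[0],z)[:2] for q in c],np.float32)
    r=cv2.minAreaRect(p);print(n,r,cv2.boundingRect(c));print(cv2.boxPoints(r).round(3).tolist())
rect(pl,.066,"plate")
dk=((g<135)&(sub>0)).astype(np.uint8);rect(dk,.06,"ledge")
cv2.imwrite("pics/c.png",cv2.resize(im[190:245,220:365],None,fx=5,fy=5,interpolation=cv2.INTER_CUBIC))
s=snapshot("scene");im=s["color"]
cv2.imwrite("pics/cs.png",cv2.resize(im[165:250,235:360],None,fx=6,fy=6,interpolation=cv2.INTER_CUBIC))
```

```text
plate ((0.4685395359992981, -0.18096354603767395), (0.12196944653987885, 0.06420013308525085), 87.80443572998047) (306, 208, 32, 17)
[[0.4339999854564667, -0.2409999966621399], [0.49799999594688416, -0.24300000071525574], [0.503000020980835, -0.12099999934434891], [0.4390000104904175, -0.11900000274181366]]
ledge ((0.4737674593925476, -0.056409165263175964), (0.45747023820877075, 0.11293014883995056), 88.87396240234375) (233, 201, 116, 31)
[[0.4129999876022339, -0.2840000092983246], [0.5260000228881836, -0.28600001335144043], [0.5350000262260437, 0.17100000381469727], [0.421999990940094, 0.17299999296665192]]
```

View pics/c.png

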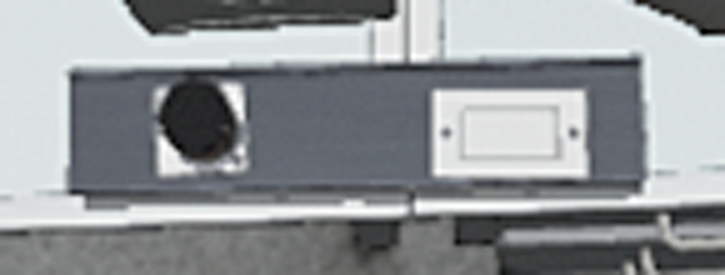

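View pics/cs.png

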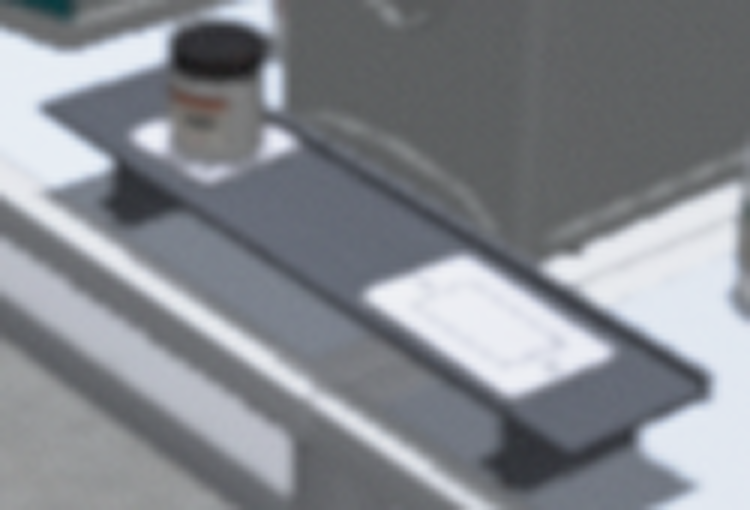

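```bash
python3 -m inch '[[150,[0,0,0],1],[150,[0,0,0],1],[150,[0,0,0],1],[150,[0,0,0],1],[150,[0,0,0],1],[150,[0,0,0],1],[150,[0,0,0],1],[150,[0,0,0],1],[150,[0,0,0],1],[150,[0,0,0],1]]' 20
python3 -m inch '[[150,[0,0,0],0.3],[150,[-1,0.28,0],0],[150,[-1,0.28,0],0],[150,[-1,0.28,0],0],[150,[-1,0.28,0],0],[150,[-1,0.28,0],0],[150,[-1,0.28,0],0],[150,[-1,0.28,0],0],[150,[0,0,0],0],[150,[0,0,0],0]]'
python3 -c "
from h import *
o=readout.get_obs();print(R.from_rotvec(o['tcp_rot']).as_matrix().round(3),o['qpos'])"
```

```text
time_s: 1.03
position: [0.2307, 0.6343, 0.2481]
tcp_rot: [2.203, 2.239, -0.001]
wrist_force: [0.5, 0.3, 0.3]
finger_gap: 0.0354
finger_force: 0.0
time_s: 1.87
position: [0.2776, 0.458, 0.2487]
tcp_rot: [-2.238, -2.204, -0.001]
wrist_force: [-1.0, 0.1, -0.0]
finger_gap: 0.0351
finger_force: 0.0
[[ 0.015  1.     0.   ]
 [ 1.    -0.015  0.001]
 [ 0.001  0.    -1.   ]] [ 9.78256357e-01 -1.91078953e-01  1.73956775e+00  7.48572434e-05
  1.59220311e+00  9.93654716e-01]
```

```bash
python3 -m inch '[[150,[-1,0.28,0],0],[150,[-1,0.28,0],0],[150,[-1,0.28,0],0],[150,[-1,0.28,0],0],[150,[-1,0.28,0],0],[150,[-1,0.28,0],0],[150,[-1,0.28,0],0],[150,[-1,0.28,0],0],[150,[-1,0.28,0],0],[150,[-1,0.28,0],0]]'
python3 -m inch '[[150,[-1,0.4,0],0],[150,[-1,0.4,0],0],[150,[-1,0.4,0],0],[150,[-1,0.4,0],0],[150,[-1,0.4,0],0],[150,[-1,0.4,0],0],[150,[-1,0.4,0],0],[150,[-1,0.4,0],0],[150,[0,0,0],0],[150,[0,0,0],0]]'
python3 - <<'E'
from h import *
o=readout.get_obs()
s=snapshot("wrist");cv2.imwrite("pics/w1.png",s["color"])
T=np.eye(4);T[:3,:3]=R.from_rotvec(o["tcp_rot"]).as_matrix();T[:3,3]=o["position"];T=T@np.array(s["T_tool_cam"])
np.savez("w1.npz",T=T,**{k:s[k] for k in("fx","fy","cx","cy")})
print(T.round(3),s["fx"],s.keys(),o["qpos"])
E
```

```text
time_s: 2.7
position: [0.3439, 0.2072, 0.2484]
tcp_rot: [-2.236, -2.207, -0.0]
wrist_force: [1.4, 0.4, -0.1]
finger_gap: 0.0351
finger_force: 0.0
time_s: 3.53
position: [0.4215, 0.0061, 0.2481]
tcp_rot: [-2.238, -2.203, 0.001]
wrist_force: [0.1, -0.0, 0.8]
finger_gap: 0.0356
finger_force: 0.0
[[ 1.     0.015  0.005  0.423]
 [-0.015  0.959  0.283  0.077]
 [-0.    -0.283  0.959  0.374]
 [ 0.     0.     0.     1.   ]] 355.2492368624742 dict_keys(['color', 'fx', 'fy', 'cx', 'cy', 'T_tool_cam']) [-4.60524614e-02 -4.59680155e-01  1.94607671e+00  1.61317133e-04
  1.65610530e+00 -3.01523125e-02]
```

View pics/w1.png

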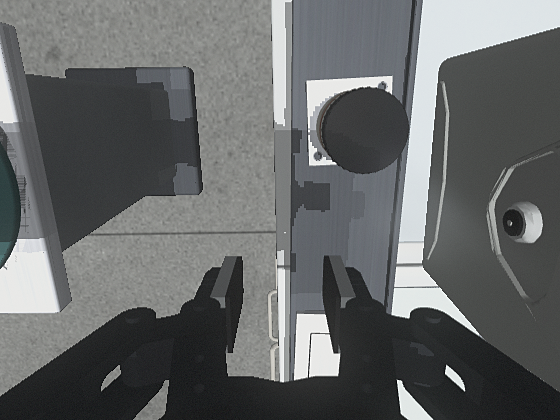

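The wrist view (up = +y, right = +x) shows the jar on the square plate, whose lower edge is at row ~165. The oblong plate's near edge is at row ~314 (left corner ~(296,314)), and the bare gap lies between them.

Run:
```python
from h import *
w=np.load("w1.npz")
for n,p,z in[("sq low-left",(308,166),.066),("sq low r",(345,163),.066),("obl corner",(296,314),.066),("obl edge",(322,313),.066),("ledge front",(292,250),.06),("front lo",(292,330),.06),("rail in",(384,240),.068),("front up",(296,30),.06)]:
    print(n,ray(w,p,z,w["T"]).round(4))
```

```text
sq low-left [0.444  0.0249 0.066 ]
sq low r [0.4761 0.027  0.066 ]
obl corner [ 0.4328 -0.1224  0.066 ]
obl edge [ 0.4585 -0.1216  0.066 ]
ledge front [ 0.4295 -0.0565  0.06  ]
front lo [ 0.4288 -0.1449  0.06  ]
rail in [ 0.5141 -0.0444  0.068 ]
front up [0.4343 0.1338 0.06  ]
```

```bash
python3 -m inch '[[150,[-0.81,0.475,0],0],[150,[-0.81,0.475,0],0],[150,[-0.81,0.475,0],0],[150,[-0.81,0.475,0],0],[150,[0,0,0.9],0],[150,[0,0,0.9],0],[150,[0,0,0.9],0],[150,[0,0,0.9],0],[150,[0,0,0.9],0],[150,[0,0,0.9],0]]'
python3 -m inch '[[150,[0,0,0.6],0],[150,[0,0,0.3],0],[150,[0,0,0],0],[150,[0,0,0],0]]'
python3 - <<'E'
from h import *
s=snapshot("wrist");cv2.imwrite("pics/w2.png",s["color"])
E
```

```text
time_s: 4.42
position: [0.4674, -0.0736, 0.1123]
tcp_rot: [2.235, 2.208, 0.001]
wrist_force: [-0.2, 0.1, 0.2]
finger_gap: 0.0352
finger_force: 0.0
time_s: 4.75
position: [0.4676, -0.0744, 0.0914]
tcp_rot: [2.236, 2.207, 0.0]
wrist_force: [0.8, 0.7, 0.1]
finger_gap: 0.0348
finger_force: 0.0
```

View pics/w2.png

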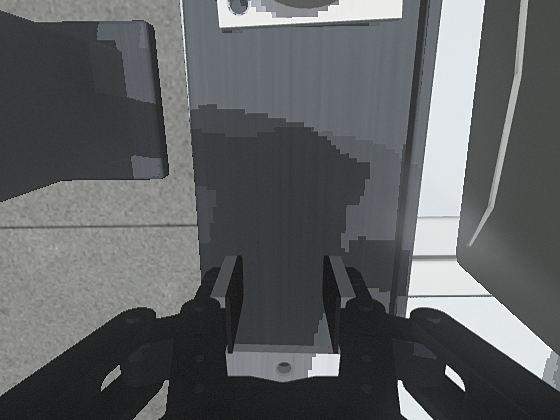

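The fingers are over bare ledge, in front of the oblong plate's edge (row ~348, columns 228–340) and clear of the rail. I'll go down gently until they touch the ledge.

```bash
python3 -m inch '[[150,[0,0,0.2],0],[150,[0,0,0.2],0],[150,[0,0,0.08],0],[150,[0,0,0],0],[150,[0,0,0],0]]'
python3 -m inch '[[150,[0,0,0.04],0],[150,[0,0,0.04],0],[150,[0,0,0],0],[150,[0,0,0],0]]'
python3 -m inch '[[150,[0,0,0.04],0],[150,[0,0,0],0],[150,[0,0,0],0]]'
```

```text
time_s: 5.22
position: [0.4672, -0.0751, 0.0788]
tcp_rot: [-2.237, -2.206, 0.0]
wrist_force: [0.0, -0.0, 0.6]
finger_gap: 0.0347
finger_force: 0.0
time_s: 5.55
position: [0.4673, -0.075, 0.0768]
tcp_rot: [-2.237, -2.206, 0.0]
wrist_force: [-0.3, -1.0, 0.7]
finger_gap: 0.0352
finger_force: 0.0
time_s: 5.8
position: [0.4675, -0.0751, 0.0761]
tcp_rot: [2.237, 2.206, 0.0]
wrist_force: [-0.4, -0.3, 3.8]
finger_gap: 0.035
finger_force: 1.8
```

```bash
python3 -m inch '[[150,[0,0,-0.1],0],[150,[-0.3,0,0],0],[150,[-0.3,0,0],0],[150,[-0.3,0,0],0],[150,[-0.1,0,0],0],[150,[-0.1,0,0],0],[150,[-0.1,0,0],0],[150,[-0.1,0,0],0],[150,[-0.1,0,0],0],[150,[-0.1,0,0],0]]'
python3 -m inch '[[150,[-0.1,0,0],0],[150,[-0.1,0,0],0],[150,[-0.1,0,0],0],[150,[-0.1,0,0],0],[150,[-0.1,0,0],0],[150,[-0.1,0,0],0],[150,[-0.1,0,0],0],[150,[-0.1,0,0],0],[150,[-0.1,0,0],0],[150,[-0.1,0,0],0]]'
```

```text
time_s: 6.63
position: [0.4667, -0.1126, 0.0783]
tcp_rot: [-2.237, -2.206, -0.0]
wrist_force: [-0.4, 1.3, 0.1]
finger_gap: 0.0353
finger_force: 0.8
time_s: 7.47
position: [0.4664, -0.1378, 0.0783]
tcp_rot: [2.237, 2.206, 0.0]
wrist_force: [-0.5, 1.1, 0.2]
finger_gap: 0.0356
finger_force: 0.7
```

```bash
python3 -m inch '[[150,[-0.1,0,0],0],[150,[-0.1,0,0],0],[150,[-0.1,0,0],0],[150,[-0.1,0,0],0],[150,[-0.1,0,0],0],[150,[-0.1,0,0],0],[150,[-0.1,0,0],0],[150,[-0.1,0,0],0],[150,[-0.1,0,0],0],[150,[-0.1,0,0],0]]'
python3 -m inch '[[150,[-0.1,0,0],0],[150,[-0.1,0,0],0],[150,[-0.1,0,0],0],[150,[-0.1,0,0],0],[150,[-0.1,0,0],0],[150,[-0.1,0,0],0],[150,[-0.1,0,0],0],[150,[0,0,0],0],[150,[0,0,0],0]]'
python3 - <<'E'
from h import *
t=snapshot("top")["color"][180:260,220:380]
s=snapshot("scene")["color"][165:260,235:375]
a=cv2.resize(t,(780,300),interpolation=cv2.INTER_CUBIC);b=cv2.resize(s,(780,300),interpolation=cv2.INTER_CUBIC)
cv2.imwrite("pics/p3.png",np.vstack([cv2.resize(t,(590,295)),cv2.resize(s,(590,300))]))
E
```

```text
time_s: 8.3
position: [0.4661, -0.1628, 0.0783]
tcp_rot: [2.237, 2.206, -0.0]
wrist_force: [-0.2, 0.1, -0.6]
finger_gap: 0.0352
finger_force: 0.7
time_s: 9.05
position: [0.4659, -0.1802, 0.0784]
tcp_rot: [2.237, 2.205, -0.0]
wrist_force: [0.6, -0.0, -0.0]
finger_gap: 0.0356
finger_force: 0.0
```

View pics/p3.png

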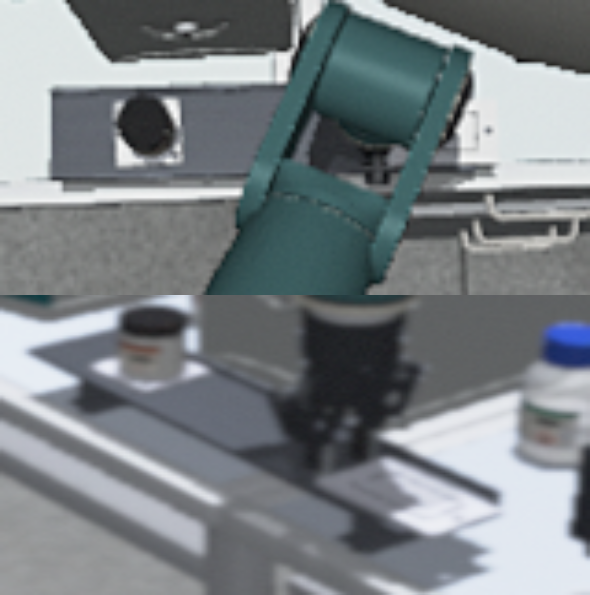

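The plate moves straight and flat, with its outer end past the ledge. I'll back off, lift, and measure the end from the robot side.

```bash
python3 -m inch '[[150,[0.4,0,0],0],[150,[0.4,0,0],0],[150,[0,0,-0.9],0],[150,[0,0,-0.9],0],[150,[0,0,-0.9],0],[150,[0,0,-0.9],0],[150,[0,-0.7,-0.9],0],[150,[-0.7,-0.7,-0.9],0],[150,[-0.9,-0.8,-0.5],0],[150,[-0.9,-0.8,0],0]]'
python3 -m inch '[[150,[-0.9,-0.6,0],0],[150,[-0.9,0,0],0],[150,[0,0,0],0],[150,[0,0,0],0],[150,[0,0,0],0]]'
python3 - <<'E'
from h import *
o=readout.get_obs()
s=snapshot("wrist");cv2.imwrite("pics/w4.png",s["color"])
T=np.eye(4);T[:3,:3]=R.from_rotvec(o["tcp_rot"]).as_matrix();T[:3,3]=o["position"];T=T@np.array(s["T_tool_cam"])
np.savez("w4.npz",T=T,**{k:s[k] for k in("fx","fy","cx","cy")})
E
```

```text
time_s: 9.98
position: [0.3903, -0.2211, 0.2291]
tcp_rot: [2.231, 2.205, 0.002]
wrist_force: [0.7, 0.0, 0.7]
finger_gap: 0.0353
finger_force: 0.0
time_s: 10.4
position: [0.3748, -0.2654, 0.2257]
tcp_rot: [-2.236, -2.206, -0.0]
wrist_force: [1.1, 1.1, 0.9]
finger_gap: 0.035
finger_force: 0.0
```

View pics/w4.png

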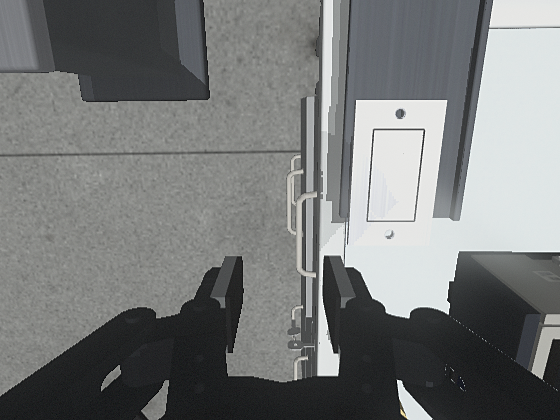

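The wrist view shows the plate's left edge at row ~100 (columns 357–447), its outer end at row ~245, and the holes at (400,114) and (390,234). The ledge end is at row ~219.

Run:
```python
from h import *
w=np.load("w4.npz")
for n,p,z in[("pl TL",(356.5,100),.066),("TR",(447,99),.066),("BR",(435,247),.066),("hole1",(400,114),.066),("hole2",(390,234),.066),("ledge end L",(342,219),.06),("ledge end R beside plate",(440,219),.06),("rail end",(461,220),.068),("front up",(353,20),.06),("front",(342,210),.06)]:
    print(n,ray(w,p,z,w["T"]).round(4))
im=cv2.imread("pics/w4.png")
for c in(344,441,445,450):print(c,im[205:232,c].sum(1).tolist())
print(im[85:110,420].sum(1).tolist());print(im[230:256,420].sum(1).tolist())
```

```text
pl TL [ 0.4327 -0.1922  0.066 ]
TR [ 0.5021 -0.1924  0.066 ]
BR [ 0.5062 -0.3148  0.066 ]
hole1 [ 0.467  -0.2031  0.066 ]
hole2 [ 0.4664 -0.3023  0.066 ]
ledge end L [ 0.4259 -0.2902  0.06  ]
ledge end R beside plate [ 0.5104 -0.2913  0.06  ]
rail end [ 0.5244 -0.2898  0.068 ]
front up [ 0.4288 -0.1356  0.06  ]
front [ 0.4256 -0.2821  0.06  ]
344 [366, 365, 364, 362, 369, 361, 367, 368, 362, 361, 363, 350, 347, 398, 399, 387, 371, 605, 615, 591, 651, 651, 649, 642, 632, 635, 628]
441 [429, 435, 434, 435, 438, 439, 439, 441, 441, 439, 440, 433, 438, 691, 687, 675, 677, 673, 678, 677, 676, 674, 677, 675, 677, 677, 676]
445 [426, 433, 435, 426, 437, 433, 435, 437, 440, 433, 431, 434, 440, 687, 685, 676, 678, 677, 675, 678, 679, 677, 677, 678, 682, 677, 678]
450 [402, 398, 385, 364, 367, 362, 366, 367, 368, 369, 377, 370, 361, 377, 700, 696, 681, 674, 677, 677, 679, 677, 677, 674, 677, 675, 675]
[315, 319, 319, 319, 319, 313, 316, 319, 318, 318, 324, 319, 317, 307, 257, 722, 709, 694, 688, 695, 690, 689, 692, 690, 690]
[691, 690, 689, 687, 688, 691, 690, 690, 688, 691, 690, 691, 687, 689, 691, 687, 685, 681, 681, 683, 681, 679, 684, 682, 681, 678]
```

Overhang is now ≈22 mm (ledge end y ≈ -0.290, plate end ≈ -0.312), so I'll push about 18 mm more, to TCP y ≈ -0.198.

```bash
python3 -m inch '[[150,[0.9,0.73,0],0],[150,[0.9,0.73,0],0],[150,[0.9,0.73,0],0],[150,[0.9,0.73,0],0],[150,[0.85,0.73,0],0],[150,[0,0,0.9],0],[150,[0,0,0.9],0],[150,[0,0,0.9],0],[150,[0,0,0.9],0],[150,[0,0,0.9],0]]'
python3 -m inch '[[150,[0,0,0.7],0],[150,[0,0,0.3],0],[150,[0,0,0],0],[150,[0,0,0],0]]'
```

```text
time_s: 11.28
position: [0.4675, -0.1549, 0.1123]
tcp_rot: [2.235, 2.208, 0.0]
wrist_force: [0.5, -1.2, 0.1]
finger_gap: 0.0352
finger_force: 0.0
time_s: 11.62
position: [0.4677, -0.1558, 0.089]
tcp_rot: [2.236, 2.207, 0.0]
wrist_force: [-0.0, -0.5, 0.2]
finger_gap: 0.0352
finger_force: 0.0
```

```bash
python3 -m inch '[[150,[0,0,0.21],0],[150,[0,0,0.21],0],[150,[0,0,0],0],[150,[-0.25,0,0],0],[150,[-0.25,0,0],0],[150,[-0.25,0,0],0],[150,[-0.1,0,0],0],[150,[-0.1,0,0],0],[150,[-0.1,0,0],0],[150,[0,0,0],0]]'
python3 -m inch '[[150,[-0.1,0,0],0],[150,[-0.1,0,0],0],[150,[-0.1,0,0],0],[150,[-0.1,0,0],0],[150,[-0.1,0,0],0],[150,[-0.08,0,0],0],[150,[-0.05,0,0],0],[150,[0,0,0],0],[150,[0,0,0],0]]'
```

```text
time_s: 12.45
position: [0.467, -0.1829, 0.0778]
tcp_rot: [-2.237, -2.205, 0.0]
wrist_force: [0.5, 0.6, -0.1]
finger_gap: 0.0352
finger_force: 0.0
time_s: 13.2
position: [0.4668, -0.1985, 0.0778]
tcp_rot: [2.237, 2.206, -0.0]
wrist_force: [0.5, 0.2, -1.1]
finger_gap: 0.0353
finger_force: 0.0
```

Retreat along the same path and check.

```bash
python3 -m inch '[[150,[0.4,0,0],0],[150,[0.4,0,0],0],[150,[0,0,-0.9],0],[150,[0,0,-0.9],0],[150,[0,0,-0.9],0],[150,[0,0,-0.9],0],[150,[0,-0.7,-0.9],0],[150,[-0.7,-0.7,-0.9],0],[150,[-0.9,-0.8,-0.5],0],[150,[-0.9,-0.8,0],0]]'
python3 -m inch '[[150,[-0.9,-0.6,0],0],[150,[-0.9,0,0],0],[150,[0,0,0],0],[150,[0,0,0],0],[150,[0,0,0],0]]'
python3 - <<'E'
from h import *
o=readout.get_obs()
s=snapshot("wrist");cv2.imwrite("pics/w5.png",s["color"])
T=np.eye(4);T[:3,:3]=R.from_rotvec(o["tcp_rot"]).as_matrix();T[:3,3]=o["position"];T=T@np.array(s["T_tool_cam"])
np.savez("w5.npz",T=T,**{k:s[k] for k in("fx","fy","cx","cy")})
E
```

```text
time_s: 14.03
position: [0.3913, -0.2395, 0.2286]
tcp_rot: [2.231, 2.205, 0.001]
wrist_force: [-0.4, -0.7, 0.8]
finger_gap: 0.0351
finger_force: 0.0
time_s: 14.45
position: [0.3758, -0.2836, 0.2252]
tcp_rot: [-2.236, -2.206, -0.0]
wrist_force: [-0.0, 0.0, 0.3]
finger_gap: 0.0355
finger_force: 0.0
```

View pics/w5.png

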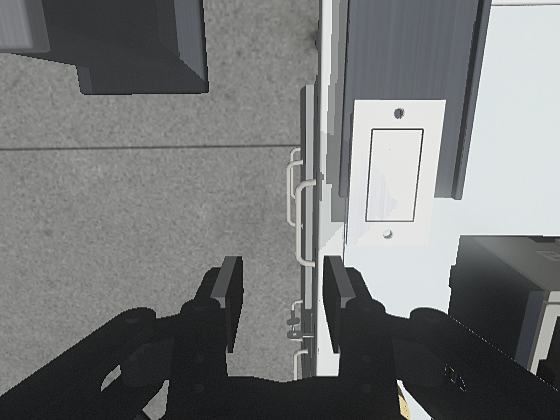

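The plate's left edge is at row ~100, the holes at (399,114) and (388,234), and the ledge end at row ~197.

Run:
```python
from h import *
w=np.load("w5.npz");im=cv2.imread("pics/w5.png")
r=[185+int(np.argmax(np.diff(im[185:215,c].sum(1).astype(int)))) +.5 for c in(445,450,455)];print(r)
a,b,e=[ray(w,p,z,w["T"]) for p,z in(((399,114),.066),((388,234),.066),((447,r[0]),.06))]
m=(a+b)/2;print(a,b,e,"overhang",e[1]-(m[1]-.06),"angle",(a-b)[0]/(a-b)[1])
```

```text
[197.5, 197.5, 199.5]
[ 0.46703101 -0.22127962  0.066     ] [ 0.46552062 -0.32028646  0.066     ] [ 0.51495222 -0.29032422  0.06      ] overhang 0.04045881961009268 angle 0.01525544369667736
```

Overhang is 40 mm and straight, with the fingers clear.

```bash
python3 -c "
from h import *
print(workorder.hand_in())"
```

```text
the job is handed in; nothing more can be done
None
```

I pushed the oblong plate to the right end of the ledge, where about 40 mm of it now sticks out, flat and straight. The fingers are clear of it, and I handed the job in at about 14.5 s; the hand-in gave no verdict.

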